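# Turn the silver cup over onto the stamping pad

## Robot

A 6-joint arm with a two-finger parallel gripper is mounted at the origin on the work surface. World frame = base frame: x ahead of the robot, y to its left, z up, the work surface at z = 0. Lengths are in mm, angles in rad, forces in N, time in s.
With the tool pointing down it reaches from about 350 to 975 mm from the base axis. Payload 7.1 kg.
Tool frame: the origin (TCP) lies on the front face of the gripper's body, between the roots of the fingers; the fingertips stand 80 mm ahead of it and the grasp point (between the pads) lies 61 mm ahead of it (env.tips_ahead is the distance from the TCP to the fingertips, in mm); z points along the fingers, y is the direction in which the jaws open and shut (so a half turn about z gives the same grasp; the last joint's range is limited). The gripper opens to 88 mm and grips with 3 to 60 N. Pads are 20 mm wide; open, the fingers measure 115 mm over their backs; the gripper's body (75 mm by 178 mm) begins 61 mm behind the grasp point.
Start: joints at [-1.352, 0.423, 1.63, -0, 1.089, -0.019], TCP at [147.248, -607.391, 302.675] pointing down, gripper open.
Joint ranges: [-3, 3], [-0.9, 2.11], [0.09, 2.58], [-1.31, 4.45], [0.11, 2.69], [-2.54, 2.54]. Speed limits (rad/s): [2.39, 2.39, 3.01, 3.14, 3.14, 3.14].

## Interface

Orientations are given as a unit quaternion [x, y, z, w].
In Python, from station import env, set_gripper, viewer, workorder gives the robot as it stands. Calls block until the motion is done:
- env.reach(position, orientation): joint-space move of the TCP to a pose.
- env.move_l(position, rot=None, rate=150, f_stop=None): straight line of the TCP; rot=None keeps the orientation; rate is the mean speed in mm/s. With f_stop (N) it stops when the force on the tool has changed by that much, and returns True; else False.
- env.move_joints(angles): joint-space move.
- set_gripper(opening): finger opening in mm; the grip force is fixed at half the most; returns when the fingers have stopped.
- env.hold(seconds).
- env.ik(position, orientation): joint angles nearest the present ones, or None.
- env.read_state(): the state.
- viewer.camera(name): name is "scene" or "top" or "wrist"; returns the picture (384x512x3 uint8, blue, green, red); there is no depth.
- viewer.camera_params(name): a dict with "fx", "fy", "cx", "cy" (pixels), "dist" ([k1, k2, p1, p2, k3] as OpenCV has them; the pictures are not rectified), "pose" (4x4, takes a point from camera to world coordinates); the wrist camera has in their place "tool_from_camera" (4x4, takes a point from camera to tool coordinates, whose origin is the TCP and whose axes are the flange's). Camera axes: x right, y up, looking along -z (the intrinsics and any distortion apply to the point x, -y, -z); pixel columns grow to the right and rows downward; lengths in mm; the calibration is good to about 2 mm. A picture is of the moment at which its call begins: read the wrist's pose just before it. camera_params takes no time and is no camera call.
A pose or a line that the arm cannot do raises env.IKError and nothing moves.
- workorder.sign_off(): hands the job in, once; it reports no verdict.
The state is a dict: "time_s": time; "qpos": joint angles; "dq": joint speeds; "tau": joint torques, N m; "tool_pos": TCP position; "orientation": TCP orientation; "force": force on the tool from outside, world axes, zero at the start; "wrist_torque": the same for the moment, N m; "width": finger opening in mm.
Only numpy, scipy, OpenCV 4.12 (cv2) and the standard library are available. Lean on these libraries where they do the work, as an engineer would, in place of code of your own. Each camera call takes 0.05 s, during which the arm holds its last target. There are 200 camera calls.

## Task

Pick the silver cup out of its wooden cradle, turn it mouth down and lower it onto the middle of the round blue pad, without dropping it, so that its foot faces up ready for stamping the hallmark; then let go of it. Leave the brass and copper cups lying where they are.

Things in the scene. Friction and masses are not known exactly. Their poses are not given: they have to be found in the camera images.
- silver_cup: Silver (pale grey) metal cup: straight beaker, 52 mm across, 60 mm long, walls 3 mm, 0.1 kg. Origin: centre of the outer foot face; z runs along the cup from foot to mouth (mouth at +60 mm). Lies on its side, axis level, 46 mm above the bench, mouth away from the robot (+x within 12 degrees), loose in a fixed wooden V cradle narrower than the cup: its sides are free down to 15 mm below the axis.
- brass_cup: Brass (yellow) cup, same form, size, axes and kind of cradle (foot 70 mm long, 50 mm wide); to be left alone.
- copper_cup: Copper (reddish) cup, same form, size, axes and kind of cradle; to be left alone.
- pad: Stamping pad: fixed flat round disc, 100 mm across, 12 mm high, dark wood with a blue top. Origin: centre of its underside, on the bench; z up, top face at +12 mm. It stands in one row with the three cradles, in any of the four places, at least 140 mm apart centre to centre.
There are look-alikes about, which are no part of the job. Of the things shaped like the pad, the wood one is meant. Leave any black look-alike of the silver_cup alone.

How it is judged:
By the outcome, as a careful person would: the job done as asked, in the order asked, and still so for the second after the job is handed in, with the robot touching nothing.
It also fails if it takes over 38 s, if anything falls off the work surface, if the arm or the gripper's body presses on something with over 40 N, if the wrist force passes 120 N, or if a joint passes its speed limit or range.

## Working session

There is one attempt and no reset: what is moved stays moved. The work goes in short steps, each a Python script; the robot and the scene stay as the last script left them, time stands still between calls to the robot, and variables do not carry over. Pictures are saved under pics/ and viewed, about 8 in all and at most 12, crops included, and the job is handed in when it is done.

```bash
mkdir -p pics; ls; python3 - <<'E'
from station import env,viewer
import cv2,numpy as np
a=viewer.camera("top");b=viewer.camera("scene")
cv2.imwrite("pics/top0.png",a);cv2.imwrite("pics/scene0.png",b)
for n in("top","scene","wrist"):
    print(n,viewer.camera_params(n))
print(env.read_state())
E
```

```text
pics
top {'fx': 410.2799622751482, 'fy': 410.2799622751482, 'cx': 248.35459670065055, 'cy': 204.59856737241745, 'dist': array([-0.01748179,  0.        ,  0.        ,  0.        ,  0.        ]), 'pose': array([[-6.64843388e-03,  9.99964637e-01, -5.15000781e-03,
         5.60398024e+02],
       [-9.99788068e-01, -6.74742951e-03, -1.94496860e-02,
        -1.19909425e+01],
       [-1.94837475e-02,  5.01960641e-03,  9.99797573e-01,
         8.47780955e+02],
       [ 0.00000000e+00,  0.00000000e+00,  0.00000000e+00,
         1.00000000e+00]])}
scene {'fx': 427.92654214561907, 'fy': 427.92654214561907, 'cx': 247.82431338094503, 'cy': 188.59230670437228, 'dist': array([-0.00754092,  0.        ,  0.        ,  0.        ,  0.        ]), 'pose': array([[-4.50689989e-01, -5.47045140e-01,  7.05421965e-01,
         1.21541524e+03],
       [ 8.92436655e-01, -2.57642285e-01,  3.70374498e-01,
         3.05789973e+02],
       [-2.08650419e-02,  7.96468498e-01,  6.04319933e-01,
         5.85217626e+02],
       [ 0.00000000e+00,  0.00000000e+00,  0.00000000e+00,
         1.00000000e+00]])}
wrist {'fx': 
[... 533 characters left out ...]
)}
{'time_s': 0.1, 'qpos': array([-1.35199114e+00,  4.23762806e-01,  1.63058768e+00, -2.19961609e-06,
        1.08859310e+00, -1.89815394e-02]), 'dq': array([-1.13762498e-03, -9.85278738e-04, -2.87551248e-03, -4.53926673e-05,
        1.01617693e-03, -9.44066364e-04]), 'tau': array([ 7.28945743e-04, -5.45612419e+01, -2.74325269e+01,  6.45769620e-02,
        1.88031374e-02, -3.57299803e-05]), 'tool_pos': array([ 147.17327634, -607.03329395,  301.990537  ]), 'orientation': array([ 9.92940219e-01,  1.18613937e-01, -6.83442080e-05, -6.72002171e-04]), 'force': array([ 0.12047325, -0.53706197, -0.14218542]), 'wrist_torque': array([ 0.03430666, -0.08652045, -0.01048391]), 'width': 87.82890400870218}
```

View pics/top0.png

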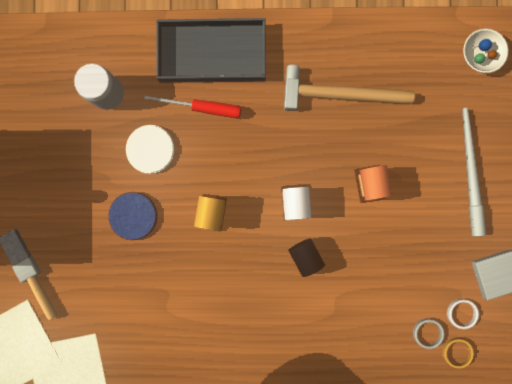

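View pics/scene0.png

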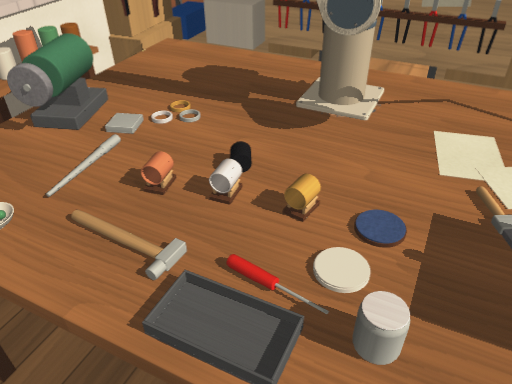

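The top view shows, left to right in one row:
- a blue-topped disc at (133,216)
- the brass cup at (211,213)
- the silver cup at (297,203)
- the copper cup at (374,183)

Two things need telling apart:
- **Pad:** the candidates are the blue disc at (133,216) and the white disc at (150,149), which is out of the row. The blue one fits.
- **Silver cup:** the candidates are the pale cup at (297,203) in its cradle and the black look-alike at (306,257). The pale one fits. The black one stands on the robot's side of it, where it would block a level approach.

I'll confirm both in a crop and measure.

```bash
cat > h.py <<'E'
import numpy as np,cv2
from station import env,set_gripper,viewer,workorder
from scipy.spatial.transform import Rotation as R
def ray(p,uv,T):
    K=np.array([[p['fx'],0,p['cx']],[0,p['fy'],p['cy']],[0,0,1]])
    n=cv2.undistortPoints(np.array(uv,float).reshape(-1,1,2),K,p['dist']).reshape(-1,2)
    return T[:3,3],np.c_[n[:,0],-n[:,1],-np.ones(len(n))]@T[:3,:3].T
def at_z(p,uv,z,T=None):
    o,d=ray(p,uv,p['pose'] if T is None else T)
    return o+d*((z-o[2])/d[:,2])[:,None]
def blobs(m,a0=80):
    n,l,s,c=cv2.connectedComponentsWithStats(m.astype(np.uint8))
    return [(s[i,4],c[i].round(1),s[i,:4],l==i) for i in range(1,n) if s[i,4]>a0]
E
python3 - <<'E'
from h import *
a=cv2.imread("pics/top0.png");b=cv2.imread("pics/scene0.png")
h=cv2.cvtColor(a,cv2.COLOR_BGR2HSV);p=viewer.camera_params("top")
roi=np.zeros(a.shape[:2],bool);roi[120:300,95:410]=1
for n,m,z in[("pale",(h[...,1]<70)&(h[...,2]>120),60),("blue",(abs(h[...,0].astype(int)-115)<15)&(h[...,1]>100),12),("black",(h[...,2]<45),60)]:
    for ar,c,s,l in blobs(m&roi):
        ct=max(cv2.findContours(l.astype(np.uint8),0,1)[0],key=len)
        q=cv2.boxPoints(cv2.minAreaRect(ct))
        print(n,ar,c,s,at_z(p,[c],z).round(0)[0,:2],at_z(p,q,z)[:,:2].round(0).tolist())
x=cv2.resize(b[140:215,130:330],(800,300),interpolation=2)
y=cv2.resize(b[200:300,290:430],(420,300),interpolation=2);z=cv2.resize(a[170:290,270:400],(380,300),interpolation=2)
cv2.imwrite("pics/crop.png",np.r_[x,np.c_[y,z]])
E
```

```text
pale 1827 [149.7 148.8] [126 125  48  48] [674. 193.] [[720.0, 239.0], [719.0, 148.0], [628.0, 148.0], [629.0, 240.0]]
pale 831 [296.3 202.8] [283 187  28  33] [567. -89.] [[597.0, -62.0], [600.0, -112.0], [538.0, -116.0], [535.0, -66.0]]Traceback (most recent call last):
  File "<stdin>", line 12, in <module>
    res = self.concatenate(tuple(objs), axis=axis)
ValueError: all the input array dimensions except for the concatenation axis must match exactly, but along dimension 1, the array at index 0 has size 420 and the array at index 1 has size 380
```

```bash
python3 - <<'E'
from h import *
a=cv2.imread("pics/top0.png");b=cv2.imread("pics/scene0.png")
h=cv2.cvtColor(a,cv2.COLOR_BGR2HSV);p=viewer.camera_params("top")
roi=np.zeros(a.shape[:2],bool);roi[190:300,95:410]=1
for n,m,z in[("blue",(abs(h[...,0].astype(int)-115)<20)&(h[...,1]>90),12),("black",(h[...,2]<60),46)]:
    for ar,c,s,l in blobs(m&roi):
        ct=max(cv2.findContours(l.astype(np.uint8),0,1)[0],key=len)
        q=cv2.boxPoints(cv2.minAreaRect(ct))
        print(n,ar,c,s,at_z(p,[c],z).round(0)[0,:2],at_z(p,q,z)[:,:2].round(0).tolist())
print("pad uv",h[216,133],h[149,150])
x=cv2.resize(b[140:215,130:330],(800,300),interpolation=2)
y=cv2.resize(b[200:300,290:430],(420,300),interpolation=2);z=cv2.resize(a[170:290,270:400],(380,300),interpolation=2)
cv2.imwrite("pics/crop.png",cv2.vconcat([x,cv2.hconcat([y,z])]))
E
```

```text
pad uv [113  84 125] [ 22  28 245]
```

View pics/crop.png

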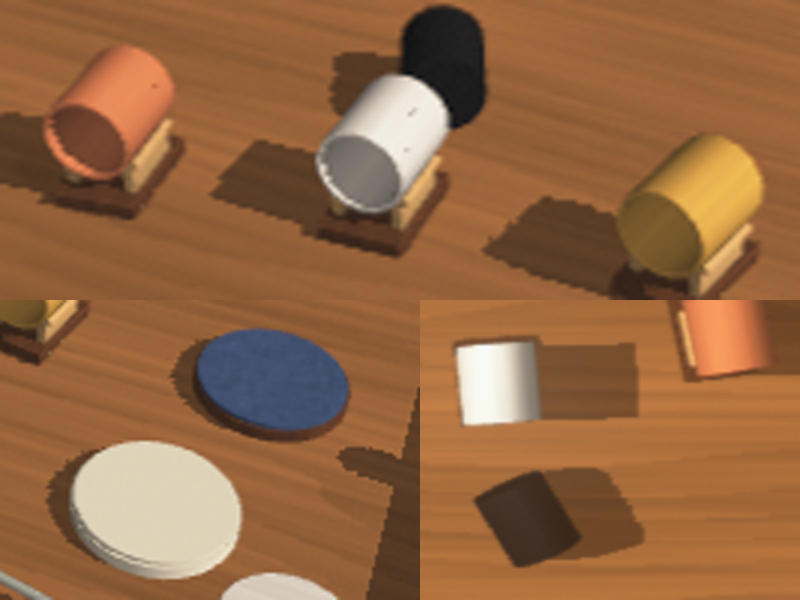

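The crop confirms the targets. The pale grey cup lies in its cradle with its mouth away from the robot, and the blue-topped disc with a dark wood rim is the pad. The white disc has a cream rim, so it isn't the pad. The black cup lies right behind silver's foot. I'll grasp tilted, with the tool about 50° to the cup axis, coming over the black cup.

```bash
cat >> h.py <<'E'
TH=np.radians(50)
def quat(d,a,s=1):           # tool z=d, cup axis a = cosTH*z + s*sinTH*x
    x=s*(a-np.cos(TH)*d)/np.sin(TH)
    return R.from_matrix(np.c_[x,np.cross(d,x),d]).as_quat()
def pick(yaw,s=1):
    a=np.array([np.cos(yaw),np.sin(yaw),0]);d=np.cos(TH)*a-np.sin(TH)*np.array([0,0,1])
    return d,quat(d,a,s)
def place(phi,s=1):
    d=np.array([np.sin(TH)*np.cos(phi),np.sin(TH)*np.sin(phi),-np.cos(TH)])
    return d,quat(d,np.array([0,0,-1.]),s)
E
python3 - <<'E'
from h import *
a=cv2.imread("pics/top0.png")
h=cv2.cvtColor(a,cv2.COLOR_BGR2HSV);p=viewer.camera_params("top")
for ar,c,s,l in blobs((abs(h[...,0].astype(int)-113)<15)&(h[...,1]>50)):print("blue",ar,c,s,at_z(p,[c],12).round(1)[0])
for ar,c,s,l in blobs((h[230:285,285:330,2]<75)):print("black",ar,c,s,at_z(p,[c+[285,230]],40).round(1)[0])
print("black box",at_z(p,[[306,238],[306,277]],45).round(0).tolist())
G=np.array([569,-90.3,53])
P=np.array([547,226,42])
for s in(1,-1):
    d,q=pick(np.radians(3.7),s)
    for b in(0,120):print("pick",s,b,(lambda r:None if r is None else np.round(r,2))(env.ik(G-(61+b)*d,q)))
    for f in range(-180,180,30):
        d,q=place(np.radians(f),s)
        r=[env.ik(P+[0,0,z]-61*d,q) for z in(0,100)]
        if r[0] is not None and r[1] is not None: print(" place",s,f,np.round(r[0],2),np.round(r[1],2))
E
```

```text
blue 112 [484.9  44.3] [479  39  13  12] [ 887.8 -479.6   12. ]
blue 1631 [131.7 215.8] [109 193  46  46] [543.3 243.8  12. ]
black 782 [21.7 27.5] [ 4  9 36 37] [ 459.9 -110.2   40. ]
black box [[499.0, -108.0, 45.0], [422.0, -108.0, 45.0]]
pick 1 0 [-0.29  0.64  2.22  2.6   0.45 -1.35]
pick 1 120 [-0.37  0.35  2.36  2.23  0.35 -1.04]
 place 1 -180 [0.27 1.03 1.25 0.21 1.72 1.78] [0.27 0.9  1.26 0.21 1.83 1.8 ]
 place 1 -150 [ 0.41  1.04  1.21 -0.09  1.75  1.48] [ 0.41  0.92  1.22 -0.09  1.87  1.47]
 place 1 -120 [ 0.55  1.01  1.31 -0.37  1.63  1.21] [ 0.55  0.87  1.32 -0.38  1.74  1.17]
 place 1 -90 [ 0.67  0.93  1.5  -0.66  1.39  1.03] [ 0.67  0.79  1.52 -0.65  1.5   0.95]
 place 1 -60 [ 0.75  0.85  1.76 -1.01  1.09  0.97] [ 0.75  0.68  1.77 -0.94  1.17  0.83]
 place 1 0 [0.58 0.76 2.21 3.82 0.73 1.43] [0.58 0.51 2.23 4.04 0.56 1.15]
 place 1 30 [0.28 0.76 2.25 2.87 0.75 1.61] [0.28 0.49 2.27 2.76 0.51 1.75]
 place 1 60 [0.05 0.77 2.12 1.93 0.76 1.88] [0.05 0.54 2.14 1.7  0.71 2.19]
 place 1 90 [-0.02  0.81  1.89  1.21  0.96  2.12] [-0.02  0.62  1.9   1.11  1.03  2.31]
 place 1 12
[... 528 characters left out ...]
[ 0.67  0.93  1.5  -0.66  1.39 -2.11] [ 0.67  0.79  1.52 -0.65  1.5  -2.2 ]
 place -1 -60 [ 0.75  0.85  1.76 -1.01  1.09 -2.17] [ 0.75  0.68  1.77 -0.94  1.17 -2.31]
 place -1 0 [ 0.58  0.76  2.21  3.82  0.73 -1.71] [ 0.58  0.51  2.23  4.04  0.56 -1.99]
 place -1 30 [ 0.28  0.76  2.25  2.87  0.75 -1.53] [ 0.28  0.49  2.27  2.76  0.51 -1.39]
 place -1 60 [ 0.05  0.77  2.12  1.93  0.76 -1.26] [ 0.05  0.54  2.14  1.7   0.71 -0.95]
 place -1 90 [-0.02  0.81  1.89  1.21  0.96 -1.02] [-0.02  0.62  1.9   1.11  1.03 -0.83]
 place -1 120 [ 0.03  0.89  1.63  0.79  1.26 -1.  ] [ 0.03  0.73  1.64  0.76  1.36 -0.89]
 place -1 150 [ 0.14  0.97  1.4   0.49  1.53 -1.13] [ 0.14  0.83  1.41  0.49  1.64 -1.07]
```

```bash
python3 - <<'E'
from h import *
G=np.array([569,-90.3,53]);d,q=pick(np.radians(3.7))
env.reach(G-181*d,q);env.hold(.3)
s=env.read_state();im=viewer.camera("wrist");cv2.imwrite("pics/w1.png",im)
print(s['time_s'],s['tool_pos'],G-181*d,s['qpos'].round(2),s['force'].round(1))
p=viewer.camera_params("wrist");T=np.eye(4);T[:3,:3]=R.from_quat(s['orientation']).as_matrix();T[:3,3]=s['tool_pos'];T=T@p['tool_from_camera']
np.save("Tw1.npy",T)
h=cv2.cvtColor(im,cv2.COLOR_BGR2HSV)
for ar,c,b,l in blobs((h[...,1]<70)&(h[...,2]>110),300):print(ar,c,b)
# predicted cup outline: side lines at z=46
a=np.array([np.cos(np.radians(3.7)),np.sin(np.radians(3.7)),0]);n=np.array([-a[1],a[0],0])
Ti=np.linalg.inv(T);K=np.array([[p['fx'],0,p['cx']],[0,p['fy'],p['cy']],[0,0,1]])
F=np.array([537,-92.3,46])
def proj(X):
    c=X@Ti[:3,:3].T+Ti[:3,3];return cv2.projectPoints(c*[1,-1,-1],np.zeros(3),np.zeros(3),K,p['dist'])[0].reshape(-1,2)
t=np.linspace(0,2*np.pi,60)[:,None]
v=im.copy()
for k in(0,60):
    cv2.polylines(v,[proj(F+a*k+26*(np.cos(t)*n+np.sin(t)*[0,0,1])).astype(int)],True,(0,0,255) if k else (0,255,0),1)
cv2.imwrite("pics/w1o.png",v)
E
```

```text
2.6333 [453.00078211 -98.06082697 191.70858173] [452.89794912 -97.80798284 191.6540442 ] [-0.37  0.35  2.36  2.23  0.35 -1.04] [-0.5 -0.4 -0.3]
959 [263.2  25. ] [250   0  27  61]
2219 [15.7 95.2] [ 0 61 40 77]
4995 [255.6 194.1] [225 149  64  89]
831 [211.1 321.4] [110 319 263   6]
```

View pics/w1o.png

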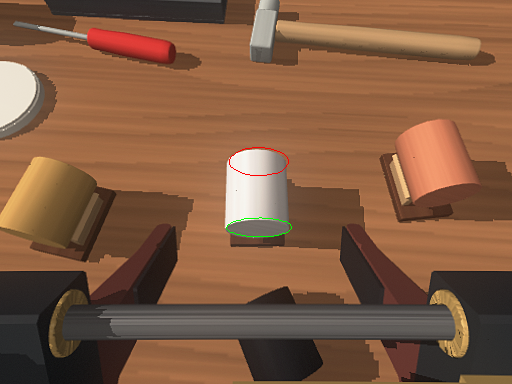

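The overlay matches within about 2 px: the cup spans columns 225–288 and its foot bottom is at row 238. The cup sits about 1 mm to the left of my estimate. The black cup, at (286,335), is below the gripper's path. I'll go in and grip.

```bash
python3 - <<'E'
from h import *
G=np.array([569,-89.2,53]);d,q=pick(np.radians(3.7))
print(env.move_l(G-61*d,q,rate=80,f_stop=10))
s=env.read_state();print(s['tool_pos']-(G-61*d),s['force'].round(1))
set_gripper(40)
s=env.read_state();print(s['time_s'],s['width'],s['force'].round(1),s['wrist_torque'].round(2))
if 50<s['width']<54:
    print(env.move_l(G-61*d+[0,0,130],rate=120))
    s=env.read_state();print(s['time_s'],s['width'],s['force'].round(1),s['tool_pos'],s['qpos'].round(2))
im=viewer.camera("wrist");sc=viewer.camera("scene")
cv2.imwrite("pics/w2.png",cv2.hconcat([im[:,60:450],sc[60:,60:440].copy() if 0 else cv2.resize(sc[60:300,60:360],(480,384))])[:,:800])
E
```

```text
False
[-0.13360207 -0.05515982  0.31308738] [ 0.5 -1.4  0.5]
4.9833 52.019274783452865 [-0.3  3.3  1.3] [0.33 0.16 0.22]
False
6.2917 52.11925438922407 [-0.1 -0.5 -2. ] [529.61598803 -91.79287443 229.59870476] [-0.29  0.32  2.2   1.79  0.23 -0.5 ]
```

View pics/w2.png

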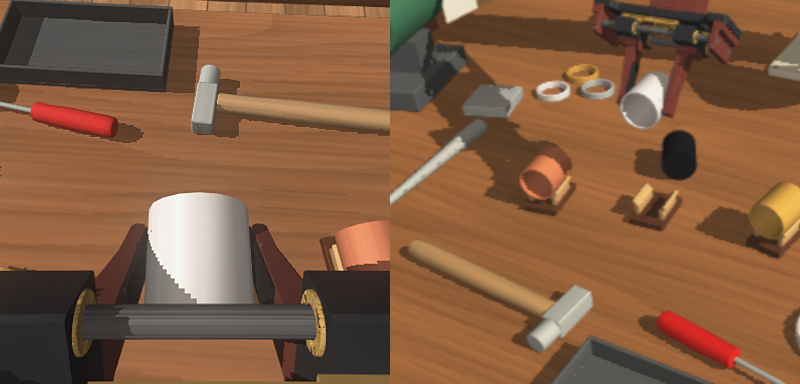

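The wrist and scene views show the cup held level between the jaws, 52 mm apart. The cradle is empty and the black, brass and copper cups haven't moved. Next I'll turn it over above the pad.

```bash
cat >> h.py <<'E'
yaw=np.radians(3.7)
def goal(phi,pad,z):         # TCP pose with cup mouth centre over pad at height z
    dp,qp=pick(yaw);d,q=place(phi)
    M=R.from_quat(q).as_matrix()@R.from_quat(qp).as_matrix().T
    off=M@(28*np.array([np.cos(yaw),np.sin(yaw),0])-7*np.array([0,0,1.]))
    return np.array([*pad,z])-off-61*d,q
def proj(p,T,X):
    Ti=np.linalg.inv(T);K=np.array([[p['fx'],0,p['cx']],[0,p['fy'],p['cy']],[0,0,1]])
    c=X@Ti[:3,:3].T+Ti[:3,3];return cv2.projectPoints(c*[1,-1,-1],np.zeros(3),np.zeros(3),K,p['dist'])[0].reshape(-1,2)
def ring(im,p,T,c,r,col):
    t=np.linspace(0,2*np.pi,60)[:,None]
    cv2.polylines(im,[proj(p,T,np.array(c)+r*np.c_[np.cos(t),np.sin(t),0*t]).round().astype(int)],True,col,1)
E
python3 - <<'E'
from h import *
pad=[543.3,243.8]
t,q=goal(np.radians(30),pad,112)
j=env.ik(t,q);print(np.round(j,2),t.round(1))
print(np.round(env.ik(goal(np.radians(30),pad,12)[0],q),2))
env.reach(t,q);env.hold(.3)
s=env.read_state();print(s['time_s'],s['width'],s['tool_pos']-t,s['force'].round(1))
o=[]
for n,c in(("scene",(slice(100,270),slice(290,460))),("top",(slice(130,280),slice(60,210)))):
    im=viewer.camera(n);p=viewer.camera_params(n);cv2.imwrite(f"pics/hov_{n}.png",im)
    ring(im,p,p['pose'],[*pad,112],26,(0,0,255));ring(im,p,p['pose'],[*pad,172],26,(0,255,0));ring(im,p,p['pose'],[*pad,12],50,(0,255,255))
    o.append(cv2.resize(im[c],(400,400),interpolation=1))
cv2.imwrite("pics/hov.png",cv2.hconcat(o))
E
```

```text
[0.33 0.5  2.28 2.83 0.52 1.71] [496.8 216.9 179.2]
[0.33 0.77 2.26 2.92 0.76 1.6 ]
8.6 52.28300284859981 [ 0.13296915 -0.21022609  0.08284879] [ 0.7  1.  -1.4]
```

View pics/hov.png

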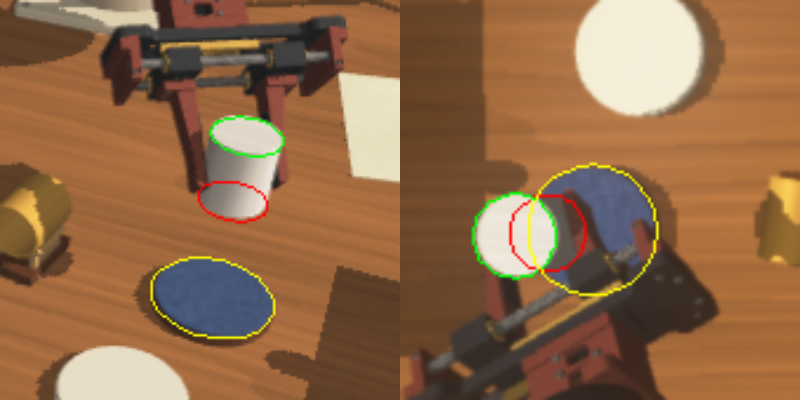

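The overlays fit: the held cup's foot (green) and mouth (red) and the pad rim (yellow) are all within about 1 px, so the cup is upright above the pad's centre. I'll lower it with a light contact stop.

```bash
python3 - <<'E'
from h import *
pad=[543.3,243.8];g=lambda z:goal(np.radians(30),pad,z)[0]
env.move_l(g(18),rate=80);env.hold(.2)
print(env.move_l(g(8),rate=15,f_stop=4))
s=env.read_state();print(s['time_s'],s['width'],s['tool_pos']-g(12),s['force'].round(1))
o=[]
for n,c in(("scene",(slice(130,270),slice(310,450))),("top",(slice(130,280),slice(60,210)))):
    im=viewer.camera(n);p=viewer.camera_params(n)
    ring(im,p,p['pose'],[*pad,72],26,(0,255,0));ring(im,p,p['pose'],[*pad,12],26,(0,0,255))
    o.append(cv2.resize(im[c],(400,400),interpolation=1))
cv2.imwrite("pics/low.png",cv2.hconcat(o))
E
```

```text
True
10.6917 52.10374459991657 [ 0.01816517 -0.0153035   0.08530065] [-1.5 -0.7  3.8]
```

View pics/low.png

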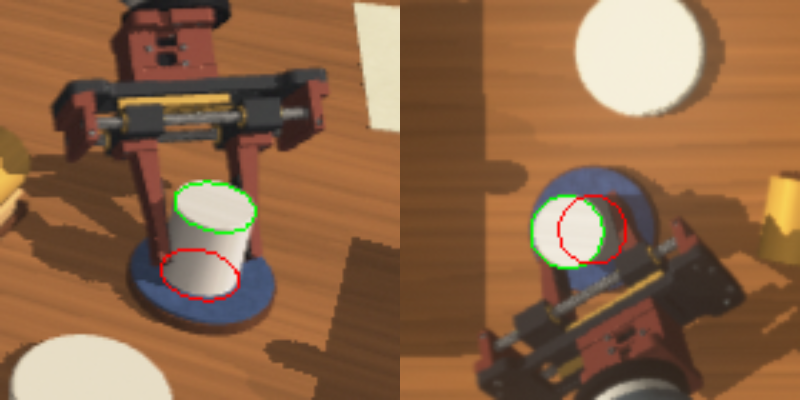

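The cup touched down at the expected height (0.1 mm off), with 4 N of contact. I'll open gently, back out along the fingers and check.

```bash
python3 - <<'E'
from h import *
pad=[543.3,243.8];d,q=place(np.radians(30))
set_gripper(56);set_gripper(86);env.hold(.2)
t=env.read_state()['tool_pos']
print(env.move_l(t-110*d,rate=100,f_stop=12))
env.hold(.3);s=env.read_state();print(s['time_s'],s['width'],s['tool_pos'].round(1),s['force'].round(1))
o=[]
for n,c in(("scene",(slice(100,300),slice(120,420))),("top",(slice(130,280),slice(60,210)))):
    im=viewer.camera(n);p=viewer.camera_params(n);T=p['pose']
    ring(im,p,T,[*pad,72],26,(0,255,0))
    o.append(cv2.resize(im[c],(480 if n=="scene" else 320,320),interpolation=1))
cv2.imwrite("pics/fin.png",cv2.hconcat(o))
E
```

```text
False
13.5083 85.69941161885244 [423.6 174.8 149.4] [-0.7 -0.7 -0.7]
```

View pics/fin.png

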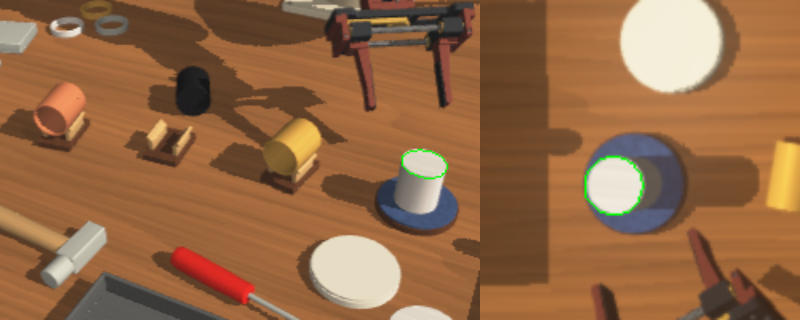

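The final view shows the cup standing foot up. Its foot rim matches the predicted ring over the pad's centre in both cameras. The gripper is clear, and the brass, copper and black cups haven't moved.

```bash
python3 -c "
from station import workorder;print(workorder.sign_off())"
```

```text
the job is handed in; nothing more can be done
None
```

The silver cup is standing mouth down, foot up, on the middle of the blue-topped wooden pad. I let go of it and signed the job off at about 13.5 s of the 38 s allowed.

- **How it was done:** I gripped the cup with the tool at 50° to its axis, because the black look-alike lies right behind its foot. I then lifted it, turned it over above the pad, lowered it to a 4 N contact and backed away.
- **Last checks:** Touchdown was within 0.1 mm of the expected height. After release, the cup's foot rim matched the predicted outline over the pad's centre to about 1 px (roughly 2 mm) in both the top and scene cameras. The gripper was clear, with no significant force on it.
- **Other cups:** By eye, the brass, copper and black cups had not moved in the final pictures.
- **Disagreements:** None of the checks failed. The only correction was about 1 mm sideways after the close-up look before gripping.

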